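Put the lids back on the washed jars

ROBOT

A 6-joint arm with a two-finger parallel gripper is mounted at the origin on the work surface. World frame = base frame: x ahead of the robot, y to its left, z up, the work surface at z = 0. Lengths are in m, angles in degrees, forces in N, time in s.
With the tool pointing down it reaches from about 0.35 to 0.875 m from the base axis. Payload 4.2 kg.
Tool frame: the origin (TCP) lies between the finger pads; the fingertips stand 14 mm ahead of it and the grasp point (between the pads) lies 5 mm behind it; z points along the fingers, y is the line along which they close (so a half turn about z gives the same grasp; the last joint's range is limited). The gripper opens to 87 mm and grips with 3 to 60 N. Pads are 19 mm wide; open, the fingers measure 117 mm over their backs; the gripper's body (75 mm by 190 mm) begins 51 mm behind the grasp point.
Start: joints at [-61.902, 22.042, 0.453, 0, -68.411, -14.817], TCP at [0.144, -0.608, 0.199] pointing down, gripper open.
Joint ranges: [-179.83, 179.83], [-69.29, 118.12], [-61.27, 80.66], [-181.25, 117.63], [-171.15, -9.14], [-177.46, 177.46]. Speed limits (degrees/s): [159.86, 159.86, 180, 180, 180, 180].

INTERFACE

Orientations are given as a 3x3 rotation matrix whose columns are the frame's x, y, z axes.
In Python, from station import * gives the robot as it stands. The module is installed in compiled form; this text tells all that it offers.
- The arm moves only by the tool play_rows, never from a script. Its argument "steps" is a list of rows, each an object of numbers: "ax", "ay", "az": the turn, a rotation vector about the tool's x, y, z in degrees; "dx", "dy", "dz": the shift along the tool's x, y, z in mm; "claw": the finger opening in mm, from 0 to 87. A call has 1 to 20 rows; each row shifts and turns the commanded pose from where the row before left it, along the tool's axes as they then stand; what a row does not reach is not made up. A row lasts 1/10 s, in which the tool goes at most 50 mm and 8.59 degrees, less where a joint would pass 70% of its speed; a pose out of reach is approached as far as the arm can. A call with a gripper value outside its range is refused whole. The fingers move at their own pace and stop on an object; the grip force is fixed at half the most. Time passes only in rows, so rows that do not move let the fingers close. It gives the time, the measured TCP pose, the force, the opening and the grip force at its end, in the units of the state.
- sense(): the state, without advancing time (a new reading comes with each control period).
- capture(name): name is "side" or "top" or "wrist"; returns a dict with "frame" (480x640x3 uint8, blue, green, red), "range_z" (480x640 float32, m along the optical axis (not along the pixel's ray), 0 where there is no reading), "fx", "fy", "cx", "cy" (pixels), "xyz" and "rotation" of the camera in the world. Camera axes: x right, y down, z forward; pixel columns grow to the right and rows downward; lengths in m; the calibration is good to about 2 mm. A picture is of the moment at which its call begins.
- finish_job(): hands the job in; it is judged then, once.
The state is a dict: "time_s": time; "joints": joint angles; "joint_velocities": joint speeds; "effort": joint torques, N m; "tcp_pos": TCP position; "ee_rot": TCP orientation; "wrist_force": force on the tool from outside, world axes, zero at the start; "moment": the same for the moment, N m; "gripper_width": opening from 0.0 (shut) to 1.0 (fully open); "gripper_force": force on a finger pad.
Only numpy, scipy, OpenCV 4.12 (cv2) and the standard library are available. Lean on these libraries where they do the work, as an engineer would, in place of code of your own. Each camera call takes 0.05 s, during which the arm holds its last target. There are 200 camera calls.

TASK

The washed steel jars and the oblong staining dish stand open on the lab counter, and their lids lie scattered among them. Put every lid back on the vessel it fits, fully home and level, setting each one down rather than dropping it. Leave the jars and the dish standing where they are, and do not knock over or shove aside the little brown bottle and the lens case that stand between them.

Things in the scene. Friction and masses are not known exactly. Their poses are not given: they have to be found in the camera images.
- jar_small: The smallest of three open round stainless-steel jars, loose, standing upright: straight wall, outer diameter 62 mm, inside diameter 56 mm, height 58 mm to the rim. Origin: centre of its underside; z up.
- lid_small: Smallest of three round steel lids, right way up; fits the smallest jar. Flange diameter 66 mm, 4 mm thick, its underside 8 mm above the origin; below it a plug, diameter 49 mm, tapered below, entering the jar with 3.5 mm play all round. Central black knob, diameter 20 mm, 12 to 40 mm above the origin. Origin: centre of the plug's underside. Home: 50 mm above the jar's origin.
- jar_medium: The middle-sized of three open round stainless-steel jars, loose, standing upright: straight wall, outer diameter 80 mm, inside diameter 74 mm, height 66 mm to the rim. Origin: centre of its underside; z up.
- lid_medium: Middle-sized of three round steel lids, right way up; fits the middle-sized jar. Flange diameter 84 mm, 4 mm thick, its underside 8 mm above the origin; below it a plug, diameter 67 mm, tapered below, entering the jar with 3.5 mm play all round. Central black knob, diameter 20 mm, 12 to 40 mm above the origin. Origin: centre of the plug's underside. Home: 58 mm above the jar's origin.
- jar_large: The largest of three open round stainless-steel jars, loose, standing upright: straight wall, outer diameter 100 mm, inside diameter 94 mm, height 74 mm to the rim. Origin: centre of its underside; z up.
- lid_large: Largest of three round steel lids, right way up; fits the largest jar. Flange diameter 104 mm, 4 mm thick, its underside 8 mm above the origin; below it a plug, diameter 87 mm, tapered below, entering the jar with 3.5 mm play all round. Central black knob, diameter 20 mm, 12 to 40 mm above the origin. Origin: centre of the plug's underside. Home: 66 mm above the jar's origin.
- dish: The open oblong stainless-steel staining dish, loose, standing upright: outside 104 mm (its x) by 76 mm (its y), walls 3 mm, height 62 mm to the rim. Origin: centre of its underside; x along its long side, z up.
- dish_lid: Oblong steel lid of the dish, right way up. Flange 108 (x) by 80 mm (y), 4 mm thick, underside 8 mm above the origin; plug below 91 by 63 mm, stepped in 4 mm below, enters the dish with 3.5 mm play, either way round. Dark strap handle: bar 54 mm along x, 10 mm thick in y, 30 to 40 mm above the origin, on end posts. Origin: centre of the plug's underside. Home: 54 mm above the dish's origin.
- dropper_bottle: Bystander: small brown glass bottle with a black cap, diameter 32 mm, 68 mm tall, loose, standing among the jars and lids. Origin: centre of its underside.
- objective_case: Bystander: round case with a black cap, diameter 36 mm, 50 mm tall, holding a spare microscope objective, loose, standing among the jars and lids. Origin: centre of its underside.
Not all that is in view belongs to the job. What is shaped like the lid_small but orange is not meant. What is shaped like the lid_medium but yellow is not meant.

How it is judged (in metres and radians):
At the end, for the whole second after the job is handed in: Each of the four lids sits on its own vessel: plug inside the rim, flange on the rim (height within 3 to 4 mm of home), centres within 7 mm, level within 0.08 rad, the oblong lid's long side along the dish's within 0.15 rad; all vessels upright, and everything at rest (under 0.02 m/s) (horizontal distance between lid_small and jar_small below 0.007 m and z of lid_small in the frame of jar_small between 0.046 and 0.053 m and angle between each of lid_small, jar_small, lid_medium, jar_medium, lid_large, jar_large, dish_lid, dish's own z axis and vertical below 0.08 rad and linear speed of each of lid_small, jar_small, lid_medium, jar_medium, lid_large, jar_large, dish_lid, dish below 0.02 m/s and horizontal distance between lid_medium and jar_medium below 0.007 m and z of lid_medium in the frame of jar_medium between 0.054 and 0.061 m and horizontal distance between lid_large and jar_large below 0.007 m and z of lid_large in the frame of jar_large between 0.062 and 0.069 m and horizontal distance between dish_lid and dish below 0.007 m and z of dish_lid in the frame of dish between 0.05 and 0.057 m and angle between the x axis of dish_lid and the x axis of dish, either way round below 0.15 rad); the robot touches nothing.
It fails at once if a lid is dropped: it falls free of the fingers faster than 0.7 m/s (a fall of about 25 mm) ((linear speed of lid_small above 0.7 m/s and contact force between the fingers and lid_small below 0.05 N) or (linear speed of lid_medium above 0.7 m/s and contact force between the fingers and lid_medium below 0.05 N) or (linear speed of lid_large above 0.7 m/s and contact force between the fingers and lid_large below 0.05 N) or (linear speed of dish_lid above 0.7 m/s and contact force between the fingers and dish_lid below 0.05 N)).
It fails at once if a jar or the dish is tipped over or pushed more than 30 mm from where it stood (distance of any of jar_small, jar_medium, jar_large, dish from where it was at the start of the episode above 0.03 m or angle between any of jar_small, jar_medium, jar_large, dish's own z axis and vertical above 0.5 rad).
It fails at once if the brown bottle or the lens case is knocked over or pushed more than 30 mm (distance of any of dropper_bottle, objective_case from where it was at the start of the episode above 0.03 m or angle between any of dropper_bottle, objective_case's own z axis and vertical above 0.5 rad).
It also fails if it takes over 104 s, if anything falls off the work surface, if the arm or the gripper's body presses on something with over 40 N, if the wrist force passes 120 N, or if a joint passes its speed limit or range.

## Working session

There is one attempt and no reset: what is moved stays moved. The work goes in short steps, Python scripts to look and compute and a tool call to move; the robot and the scene stay as the last step left them, time stands still between calls to the robot, and variables do not carry over. Pictures are saved under pics/ and viewed, at most 14 in all, crops included, and the job is handed in when it is done.

Besides the shell and the picture viewer there is one more tool, called after ">>>" as name(argument=value, ...) on one line, values as JSON. play_rows: Moves the arm, as the interface text tells. Its arguments: {"type":"object","properties":{"steps":{"type":"array"}},"required":["steps"]}

```bash
mkdir -p pics
cat > h.py <<'E'
from station import *
import numpy as np, cv2
def pts(c):
    z=c["range_z"]; v,u=np.mgrid[:480,:640]
    p=np.stack([(u-c["cx"])/c["fx"]*z,(v-c["cy"])/c["fy"]*z,z],-1)
    P=p@np.array(c["rotation"]).T+np.array(c["xyz"]); P[z==0]=np.nan
    return P
E
python3 - <<'E'
from h import *
s=sense(); print(s["time_s"],s["tcp_pos"],s["ee_rot"],s["gripper_width"])
for n in("top","side"):
    c=capture(n); cv2.imwrite(f"pics/{n}0.png",c["frame"]); np.savez(n+"0.npz",**c); print(n,c["xyz"],c["rotation"],c["fx"])
E
```

```text
0.0 [ 0.14343206 -0.60763656  0.19755769] [[-9.73294855e-01 -2.29557709e-01 -6.19376655e-04]
 [-2.29558515e-01  9.73292549e-01  2.12162791e-03]
 [ 1.15798640e-04  2.20715272e-03 -9.99997558e-01]] 0.9992615268236721
top [ 0.44971886 -0.01376379  0.9450103 ] [[ 0.01350433 -0.99588499  0.08961426]
 [-0.99935123 -0.01044989  0.03446633]
 [-0.03338804 -0.09002156 -0.99538001]] 467.93197510230556
side [-0.11056644  0.66595314  0.6617457 ] [[-0.70608701 -0.4141895   0.57435894]
 [-0.70797374  0.39614061 -0.58467581]
 [ 0.01463968 -0.81946304 -0.57294502]] 607.786618570267
```

View pics/top0.png

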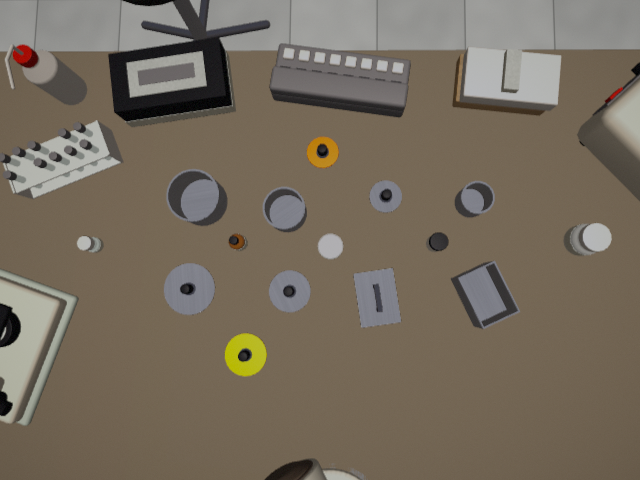

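View pics/side0.png

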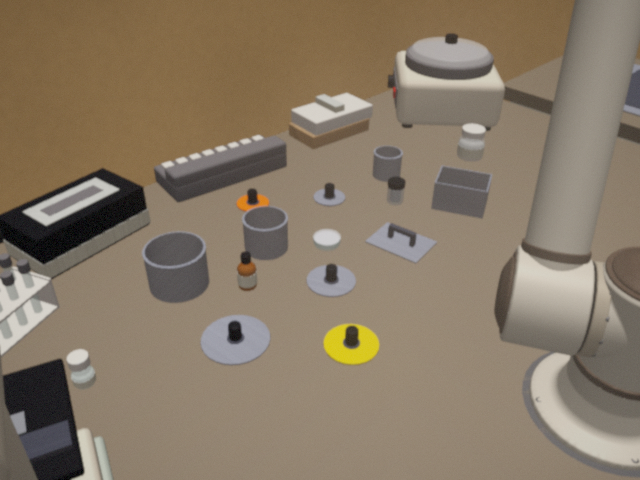

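The top view shows these vessels and bystanders:
- jar_large (193,196), jar_medium (285,209), jar_small (475,200) and the dish (487,295).
- The bottle is at (237,241) and the lens case at (438,241).

Small lid candidates: steel (386,196) and orange (323,152). Medium lid candidates: steel (290,291) and yellow (246,354). The steel ones fit the description, since orange and yellow are excluded. The large lid is at (189,289) and the dish lid at (377,297). The white cap at (330,246) is clutter.

```bash
cat > m.py <<'E'
from h import *
T={"jar_small":((475,200),.058,31),"jar_medium":((285,209),.066,40),"jar_large":((193,196),.074,50),"dish":((487,295),.062,0),
"lid_small":((386,196),.012,33),"lid_medium":((290,291),.012,42),"lid_large":((189,289),.012,52),"dish_lid":((377,297),.012,0),
"bottle":((237,241),.068,-1),"case":((438,241),.05,18),"white":((330,246),.01,-1),"orange":((323,152),.012,33),"yellow":((246,354),.012,42)}
def fit(c,only=None,seeds=None):
    P=pts(c); out={}
    for n,(s,h,r) in T.items():
        if only and n not in only: continue
        if seeds: s=seeds[n]
        w=55
        m=np.zeros((480,640),np.uint8); y0,x0=max(s[1]-w,0),max(s[0]-w,0)
        sl=np.s_[y0:s[1]+w,x0:s[0]+w]
        z=P[sl][...,2]; lo=h*.55 if h<.02 else h-.006
        m[sl]=((z>lo)&(z<(h+.006))).astype(np.uint8)*255
        cs,_=cv2.findContours(m,cv2.RETR_EXTERNAL,cv2.CHAIN_APPROX_NONE)
        cs=[k for k in cs if len(k)>15]
        if not cs: out[n]=None; continue
        k=min(cs,key=lambda k:np.hypot(*(np.array(cv2.minEnclosingCircle(k)[0])-s))-0.3*np.sqrt(cv2.contourArea(k)))[:,0].astype(float)
        d=np.stack([(k[:,0]-c["cx"])/c["fx"],(k[:,1]-c["cy"])/c["fy"],np.ones(len(k))],1)@np.array(c["rotation"]).T
        o=np.array(c["xyz"]); q=(o+d*((h-o[2])/d[:,2])[:,None])[:,:2]*1000
        if r: 
            A=np.c_[2*q,np.ones(len(q))]
            for _ in range(4):
                x=np.linalg.lstsq(A,(q**2).sum(1),rcond=None)[0]; R=np.sqrt(x[2]+x[0]**2+x[1]**2)
                e=abs(np.hypot(*(q-x[:2]).T)-R); g=e<max(2*np.median(e),.8); q,A=q[g],A[g]
            out[n]=(x[0],x[1],R,len(q))
        else:
            (cx,cy),(a,b),t=cv2.minAreaRect(q.astype(np.float32))
            if a<b: a,b,t=b,a,t-90
            out[n]=(cx,cy,a,b,(t+90)%180-90)
    return out
E
python3 - <<'E'
from m import *
c=dict(np.load("top0.npz"))
for n,v in fit(c).items(): print(n,np.round(v,1) if v else v)
s=dict(np.load("side0.npz"))
seeds={"jar_small":(388,160),"jar_medium":(266,222),"jar_large":(176,252),"dish":(463,182),"lid_small":(329,196),"lid_medium":(331,280),"lid_large":(236,338),"dish_lid":(401,242),"case":(397,184),"bottle":(246,256),"white":(327,239),"orange":(253,203),"yellow":(351,343)}
print("side")
for n,v in fit(s,None,seeds).items(): print(n,np.round(v,1) if v else v)
f=c["frame"]
cv2.imwrite("pics/crop1.png",cv2.resize(f[130:380,150:530],None,fx=2.1,fy=2.1,interpolation=cv2.INTER_CUBIC))
E
```

```text
jar_small [ 624.6 -272.9   31.    82. ]
jar_medium [600.1  95.7  39.8  97. ]
jar_large [622.  269.8  50.  134. ]
dish [ 440.8 -288.7  104.5   77.3   26. ]
lid_small [ 634.4 -102.6   31.8   83. ]
lid_medium [441.9  87.   40.9 102. ]
lid_large [443.5 289.1  51.  122. ]
dish_lid [431.3 -86.3 107.7  79.8   8.9]
bottle [537.3 190.3   7.6  18. ]
case [ 540.4 -200.5   16.9   40. ]
white [532.5   6.7  24.   87. ]
orange [724.7  25.2  32.   75. ]
yellow [316.2 171.6  40.9 109. ]
side
jar_small [ 624.7 -270.6   33.7   59. ]
jar_medium [599.7  97.7  41.9  76. ]
jar_large [621.5 271.1  51.9 122. ]
dish [ 440.7 -285.6  104.4   89.2   25.6]
lid_small [ 635.1 -101.9   32.3   46. ]
lid_medium [442.2  88.   41.3  73. ]
lid_large [444.4 289.7  51.6 128. ]
dish_lid [432.7 -85.8 108.3  83.    8.9]
bottle [536.2 192.3  10.7  18. ]
case [ 540.6 -198.2   20.    31. ]
white [530.6  11.7  20.4  94. ]
orange [727.7  25.3  31.7  41. ]
yellow [316.6 172.3  41.6 111. ]
```

View pics/crop1.png

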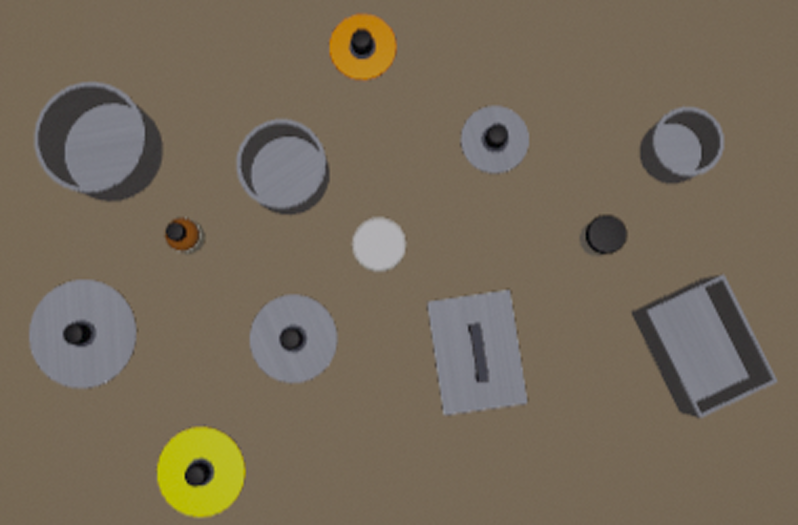

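The crop confirms that the bare-steel lids are the ones meant; the orange and yellow ones stay put. Both cameras agree to about 1–2 mm. I'll start with the dish lid.

>>> play_rows(steps=[{"az": 6.6, "claw": 40}, {"az": 6.7}, {"dx": -22.2, "dy": 40.1}, {"dx": -22.2, "dy": 40.1}, {"dx": -22.2, "dy": 40.1}, {"dx": -22.2, "dy": 40.1}, {"dx": -22.2, "dy": 40.1}, {"dx": -22.2, "dy": 40.1}, {"dx": -22.2, "dy": 40.1}, {"dx": -22.2, "dy": 40.1}, {"dx": -22.2, "dy": 40.1}, {"dx": -22.2, "dy": 40.1}, {"dx": -22.2, "dy": 40.1}, {"dx": -22.2, "dy": 40.1}, {"dx": -22.2, "dy": 40.1}, {"az": -4.5}, {"az": -4.4}, {"dz": 40}, {}, {}])

```text
invalid input at $.steps[0]: expected keys ax, ay, az, dx, dy, dz, claw
```

>>> play_rows(steps=[{"ax": 0, "ay": 0, "az": 6.6, "dx": 0, "dy": 0, "dz": 0, "claw": 40}, {"ax": 0, "ay": 0, "az": 6.7, "dx": 0, "dy": 0, "dz": 0, "claw": 40}, {"ax": 0, "ay": 0, "az": 0, "dx": -22.2, "dy": 40.1, "dz": 0, "claw": 40}, {"ax": 0, "ay": 0, "az": 0, "dx": -22.2, "dy": 40.1, "dz": 0, "claw": 40}, {"ax": 0, "ay": 0, "az": 0, "dx": -22.2, "dy": 40.1, "dz": 0, "claw": 40}, {"ax": 0, "ay": 0, "az": 0, "dx": -22.2, "dy": 40.1, "dz": 0, "claw": 40}, {"ax": 0, "ay": 0, "az": 0, "dx": -22.2, "dy": 40.1, "dz": 0, "claw": 40}, {"ax": 0, "ay": 0, "az": 0, "dx": -22.2, "dy": 40.1, "dz": 0, "claw": 40}, {"ax": 0, "ay": 0, "az": 0, "dx": -22.2, "dy": 40.1, "dz": 0, "claw": 40}, {"ax": 0, "ay": 0, "az": 0, "dx": -22.2, "dy": 40.1, "dz": 0, "claw": 40}, {"ax": 0, "ay": 0, "az": 0, "dx": -22.2, "dy": 40.1, "dz": 0, "claw": 40}, {"ax": 0, "ay": 0, "az": 0, "dx": -22.2, "dy": 40.1, "dz": 0, "claw": 40}, {"ax": 0, "ay": 0, "az": 0, "dx": -22.2, "dy": 40.1, "dz": 0, "claw": 40}, {"ax": 0, "ay": 0, "az": 0, "dx": -22.2, "dy": 40.1, "dz": 0, "claw": 40}, {"ax": 0, "ay": 0, "az": 0, "dx": -22.2, "dy": 40.1, "dz": 0, "claw": 40}, {"ax": 0, "ay": 0, "az": -4.5, "dx": 0, "dy": 0, "dz": 0, "claw": 40}, {"ax": 0, "ay": 0, "az": -4.4, "dx": 0, "dy": 0, "dz": 0, "claw": 40}, {"ax": 0, "ay": 0, "az": 0, "dx": 0, "dy": 0, "dz": 40, "claw": 40}, {"ax": 0, "ay": 0, "az": 0, "dx": 0, "dy": 0, "dz": 0, "claw": 40}, {"ax": 0, "ay": 0, "az": 0, "dx": 0, "dy": 0, "dz": 0, "claw": 40}])

```text
time_s: 2.1
tcp_pos: [0.432, -0.0874, 0.1586]
ee_rot: [[-0.988, -0.155, -0.002], [-0.155, 0.988, -0.001], [0.002, -0.001, -1.0]]
wrist_force: [-0.1, -0.2, 0.5]
gripper_width: 0.461
gripper_force: 0.0
```

Run:
```python
from h import *
c=capture("wrist"); cv2.imwrite("pics/w1.png",c["frame"]); P=pts(c); np.savez("w1.npz",**c)
m=(P[...,2]>.033)&(P[...,2]<.05)&(abs(P[...,0]-.43)<.06)&(abs(P[...,1]+.087)<.05)
q=(P[m][:,:2]*1000).astype(np.float32); print(len(q),cv2.minAreaRect(q),np.median(P[m][:,2]))
m=(P[...,2]>.006)&(P[...,2]<.018)&(abs(P[...,0]-.43)<.08)&(abs(P[...,1]+.087)<.07)
q=(P[m][:,:2]*1000).astype(np.float32); print(len(q),cv2.minAreaRect(q),np.median(P[m][:,2]))
print(c["xyz"])
```

```text
877 ((430.35186767578125, -88.15831756591797), (53.61722183227539, 9.590719223022461), 8.901269912719727) 0.03966257083214475
10834 ((430.9346923828125, -88.2433090209961), (107.76611328125, 80.15926361083984), 8.959147453308105) 0.011847112052691178
[ 0.35912176 -0.09944099  0.34482099]
```

View pics/w1.png

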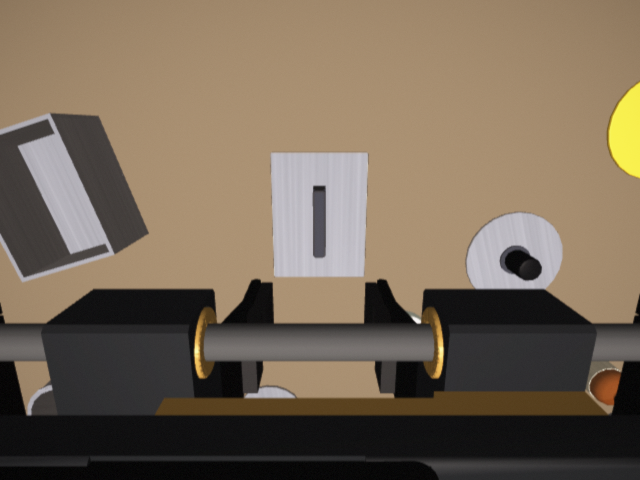

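The view shows the handle at (319,222), centred between the fingers at columns 268 and 367. Next I descend and grip.

>>> play_rows(steps=[{"ax": 0, "ay": 0, "az": 0, "dx": 1.4, "dy": -0.6, "dz": 40, "claw": 40}, {"ax": 0, "ay": 0, "az": 0, "dx": 0, "dy": 0, "dz": 40, "claw": 40}, {"ax": 0, "ay": 0, "az": 0, "dx": 0, "dy": 0, "dz": 30, "claw": 40}, {"ax": 0, "ay": 0, "az": 0, "dx": 0, "dy": 0, "dz": 18, "claw": 40}, {"ax": 0, "ay": 0, "az": 0, "dx": 0, "dy": 0, "dz": 0, "claw": 40}, {"ax": 0, "ay": 0, "az": 0, "dx": 0, "dy": 0, "dz": 0, "claw": 0}, {"ax": 0, "ay": 0, "az": 0, "dx": 0, "dy": 0, "dz": 0, "claw": 0}, {"ax": 0, "ay": 0, "az": 0, "dx": 0, "dy": 0, "dz": 0, "claw": 0}, {"ax": 0, "ay": 0, "az": 0, "dx": 0, "dy": 0, "dz": 0, "claw": 0}, {"ax": 0, "ay": 0, "az": 0, "dx": 0, "dy": 0, "dz": 0, "claw": 0}, {"ax": 0, "ay": 0, "az": 0, "dx": 0, "dy": 0, "dz": 0, "claw": 0}, {"ax": 0, "ay": 0, "az": 0, "dx": 0, "dy": 0, "dz": 0, "claw": 0}])

```text
time_s: 3.35
tcp_pos: [0.4311, -0.0879, 0.0307]
ee_rot: [[-0.988, -0.154, 0.0], [-0.154, 0.988, 0.0], [-0.0, -0.0, -1.0]]
wrist_force: [-0.1, 0.1, -0.7]
gripper_width: 0.012
gripper_force: 0.0
```

Run:
```python
from h import *
print({k:np.round(v,3) for k,v in sense().items() if k in("gripper_width","gripper_force","tcp_pos")})
a=capture("wrist")["frame"]; b=capture("side")["frame"][150:320,300:520]
cv2.imwrite("pics/w2.png",np.vstack([cv2.resize(a,(400,300)),cv2.resize(b,(400,300))]))
```

```text
{'tcp_pos': array([ 0.431, -0.088,  0.031]), 'gripper_force': np.float64(0.0), 'gripper_width': np.float64(0.012)}
```

View pics/w2.png

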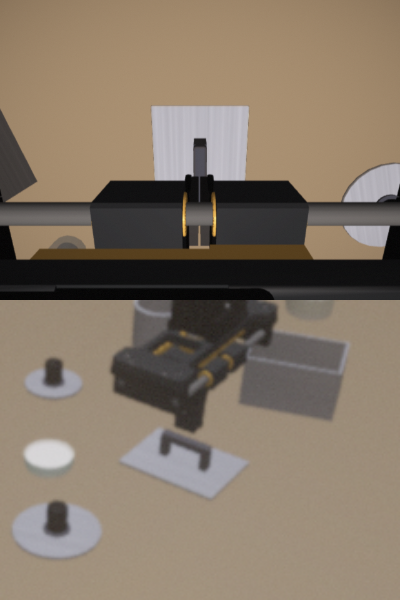

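Run:
```python
from h import *
def proj(c,p):
    q=(np.array(p)-c["xyz"])@np.array(c["rotation"]); return np.round([q[0]/q[2]*c["fx"]+c["cx"],q[1]/q[2]*c["fy"]+c["cy"],q[2]],3)
s=sense(); p=np.array(s["tcp_pos"]); print(p,np.round(s["ee_rot"],3),s["joints"])
for n in("side","wrist","top"):
    c=capture(n); print(n,np.round(c["xyz"],3),"tcp->",proj(c,p),"tip->",proj(c,p-[0,0,.014]))
    P=pts(c)
    if n=="side":
        for v in range(190,225,4): print(v,[tuple(np.round(P[v,u]*1000).tolist()) for u in range(392,420,6)])
    if n=="wrist": 
        for v in (300,330,380): print(v,[tuple(np.round(P[v,u]*1000).tolist()) for u in (290,302,318,340)])
```

```text
[ 0.43103898 -0.08786017  0.03062578] [[-0.988 -0.154 -0.   ]
 [-0.154  0.988 -0.   ]
 [ 0.    -0.    -1.   ]] [ 9.77977669e+00  1.66152747e+01 -3.73113972e+01  1.13457810e-04
 -3.60808317e+01 -9.08961785e+01]
side [-0.111  0.666  0.662] tcp-> [402.896 232.702   1.113] tip-> [402.23  238.942   1.121]
190 [(402.0, -5.0, 168.0), (395.0, -12.0, 168.0), (389.0, -19.0, 167.0), (405.0, -59.0, 145.0), (392.0, -58.0, 150.0)]
194 [(397.0, -0.0, 164.0), (387.0, -3.0, 168.0), (383.0, -13.0, 165.0), (397.0, -49.0, 144.0), (394.0, -61.0, 140.0)]
198 [(396.0, 0.0, 157.0), (385.0, -1.0, 162.0), (399.0, -36.0, 141.0), (393.0, -44.0, 140.0), (393.0, -61.0, 133.0)]
202 [(395.0, 0.0, 150.0), (385.0, -2.0, 154.0), (392.0, -28.0, 140.0), (423.0, -88.0, 101.0), (509.0, -230.0, 1.0)]
206 [(400.0, -7.0, 138.0), (388.0, -7.0, 143.0), (425.0, -74.0, 97.0), (423.0, -89.0, 92.0), (501.0, -221.0, -1.0)]
210 [(398.0, -5.0, 132.0), (388.0, -8.0, 135.0), (427.0, -78.0, 86.0), (422.0, -90.0, 83.0), (488.0, -203.0, 3.0)]
214 [(515.0, -161.0, -1.0), (387.0, -7.0, 128.0), (426.0, -79.0, 78.0), (424.0, -93.0, 72.0), (481.0, -194.0, 1.0)]
218 [(504.0, -147.0, 2.0), (438.0, -78.0, 64.0), (427.0, -80.0, 68.0), (423.0, -94.0, 64.0), (472.0, -184.0, -0.0)]
222 [(495.0, -137.0, 1.0), (487.0, -146.0, 1.0), (426.0, -80.0, 60.0), (470.0, -162.0, 1.0), (464.0, -173.0, -1.0)]
wrist [ 0.358 -0.1    0.217] tcp-> [3.20212e+02 2.82603e+02 1.99000e-01] tip-> [3.20113e+02 2.72737e+02 2.13000e-01]
300 [(395.0, -101.0, 136.0), (421.0, -97.0, 76.0), (437.0, -88.0, 39.0), (395.0, -89.0, 131.0)]
330 [(396.0, -100.0, 147.0), (399.0, -97.0, 140.0), (399.0, -94.0, 140.0), (396.0, -90.0, 144.0)]
380 [(406.0, -98.0, 148.0), (432.0, -94.0, 111.0), (508.0, -77.0, -1.0), (413.0, -87.0, 136.0)]
top [ 0.45  -0.014  0.945] tcp-> [378.275 297.364   0.906] tip-> [377.696 297.21    0.92 ]
```

The fingers closed above the handle. The side view shows the tips about 40 mm higher than the reported TCP implies, so I'll measure that offset.

Run:
```python
from h import *
s=sense(); p=np.array(s["tcp_pos"])
for n in("side","wrist"):
    P=pts(capture(n)); m=(abs(P[...,0]-p[0])<.02)&(abs(P[...,1]-p[1])<.03)&(P[...,2]>.045)&(P[...,2]<.2)
    q=P[m]*1000; print(n,len(q),np.round(np.percentile(q[:,2],[0,1,3,10]),1))
    for lo in range(44,74,3):
        k=q[(q[:,2]>=lo)&(q[:,2]<lo+3)]
        if len(k): print(lo,len(k),np.round(k.min(0)),np.round(k.max(0)))
```

```text
side 966 [55.2 57.4 60.  68.8]
53 2 [422. -85.  55.] [432. -80.  56.]
56 18 [419. -96.  56.] [443. -77.  59.]
59 24 [420. -96.  59.] [442. -77.  62.]
62 23 [420. -96.  62.] [445. -76.  65.]
65 21 [420. -96.  65.] [442. -76.  68.]
68 21 [420. -96.  68.] [442. -76.  71.]
71 17 [419. -96.  72.] [433. -79.  74.]
wrist 3477 [53.8 55.6 57.4 63.7]
53 51 [418. -99.  54.] [423. -82.  56.]
56 115 [418. -99.  56.] [422. -81.  59.]
59 115 [418. -99.  59.] [423. -82.  62.]
62 117 [418. -99.  62.] [423. -82.  65.]
65 121 [418. -99.  65.] [423. -82.  68.]
68 123 [418. -99.  68.] [423. -82.  71.]
71 134 [418. -98.  71.] [423. -83.  74.]
```

>>> play_rows(steps=[{"ax": 0, "ay": 0, "az": 0, "dx": 0, "dy": 0, "dz": 0, "claw": 40}, {"ax": 0, "ay": 0, "az": 0, "dx": 0, "dy": 0, "dz": 0, "claw": 40}, {"ax": 0, "ay": 0, "az": 0, "dx": 0, "dy": 0, "dz": 0, "claw": 40}, {"ax": 0, "ay": 0, "az": 0, "dx": 0, "dy": 0, "dz": 0, "claw": 40}, {"ax": 0, "ay": 0, "az": 0, "dx": 0, "dy": 0, "dz": 0, "claw": 40}, {"ax": 0, "ay": 0, "az": 0, "dx": 0, "dy": 0, "dz": 18, "claw": 40}, {"ax": 0, "ay": 0, "az": 0, "dx": 0, "dy": 0, "dz": 12, "claw": 40}, {"ax": 0, "ay": 0, "az": 0, "dx": 0, "dy": 0, "dz": 5, "claw": 40}, {"ax": 0, "ay": 0, "az": 0, "dx": 0, "dy": 0, "dz": 0, "claw": 40}, {"ax": 0, "ay": 0, "az": 0, "dx": 0, "dy": 0, "dz": 0, "claw": 40}])

```text
time_s: 4.7
tcp_pos: [0.4314, -0.0878, -0.004]
ee_rot: [[-0.988, -0.155, 0.001], [-0.155, 0.988, -0.0], [-0.001, -0.0, -1.0]]
wrist_force: [0.7, 0.9, -0.8]
gripper_width: 0.458
gripper_force: 0.0
```

Run:
```python
from h import *
s=sense(); p=np.array(s["tcp_pos"])
P=pts(capture("wrist")); m=(abs(P[...,0]-p[0])<.02)&(abs(abs(P[...,1]-p[1])-.027)<.012)&(P[...,2]>.014)&(P[...,2]<.2)
q=P[m]*1000; print(p,len(q),np.round(np.percentile(q[:,2],[0,1,3,10]),1))
```

```text
[ 0.43144766 -0.08783757 -0.00404638] 9269 [18.  21.4 24.5 34.4]
```

>>> play_rows(steps=[{"ax": 0, "ay": 0, "az": 0, "dx": 0, "dy": 0, "dz": 0, "claw": 0}, {"ax": 0, "ay": 0, "az": 0, "dx": 0, "dy": 0, "dz": 0, "claw": 0}, {"ax": 0, "ay": 0, "az": 0, "dx": 0, "dy": 0, "dz": 0, "claw": 0}, {"ax": 0, "ay": 0, "az": 0, "dx": 0, "dy": 0, "dz": 0, "claw": 0}, {"ax": 0, "ay": 0, "az": 0, "dx": 0, "dy": 0, "dz": 0, "claw": 0}, {"ax": 0, "ay": 0, "az": 0, "dx": 0, "dy": 0, "dz": 0, "claw": 0}])

```text
time_s: 5.35
tcp_pos: [0.4311, -0.0878, -0.0043]
ee_rot: [[-0.988, -0.154, 0.0], [-0.154, 0.988, 0.0], [-0.0, 0.0, -1.0]]
wrist_force: [0.5, 0.8, 0.4]
gripper_width: 0.114
gripper_force: 30.0
```

>>> play_rows(steps=[{"ax": 0, "ay": 0, "az": 0, "dx": 0, "dy": 0, "dz": -5, "claw": 0}, {"ax": 0, "ay": 0, "az": 0, "dx": 0, "dy": 0, "dz": -25, "claw": 0}, {"ax": 0, "ay": 0, "az": 0, "dx": 0, "dy": 0, "dz": -40, "claw": 0}, {"ax": 0, "ay": 0, "az": 0, "dx": 0, "dy": 0, "dz": -40, "claw": 0}, {"ax": 0, "ay": 0, "az": 0, "dx": 0, "dy": 0, "dz": -20, "claw": 0}, {"ax": 0, "ay": 0, "az": 0, "dx": 4.7, "dy": -30, "dz": 0, "claw": 0}, {"ax": 0, "ay": 0, "az": 0, "dx": 4.7, "dy": -30, "dz": 0, "claw": 0}, {"ax": 0, "ay": 0, "az": 0, "dx": 4.6, "dy": -29, "dz": 0, "claw": 0}, {"ax": 0, "ay": 0, "az": -8.5, "dx": 0, "dy": 0, "dz": 0, "claw": 0}, {"ax": 0, "ay": 0, "az": -8.5, "dx": 0, "dy": 0, "dz": 0, "claw": 0}, {"ax": 0, "ay": 0, "az": 0, "dx": 0, "dy": 0, "dz": 0, "claw": 0}, {"ax": 0, "ay": 0, "az": 0, "dx": 0, "dy": 0, "dz": 0, "claw": 0}])

```text
time_s: 6.55
tcp_pos: [0.4306, -0.1778, 0.1255]
ee_rot: [[-0.901, -0.434, -0.001], [-0.434, 0.901, 0.0], [0.0, 0.0, -1.0]]
wrist_force: [-0.9, 0.6, -1.4]
gripper_width: 0.111
gripper_force: 30.0
```

Run:
```python
from h import *
c=capture("wrist"); cv2.imwrite("pics/w3.png",c["frame"]); P=pts(c)
m=(P[...,2]>.055)&(P[...,2]<.068)&(abs(P[...,0]-.44)<.09)&(abs(P[...,1]+.289)<.08)
v,u=np.nonzero(m);print(u.min(),u.max(),v.min(),v.max())
q=(P[m][:,:2]*1000).astype(np.float32); print(len(q),cv2.minAreaRect(q),np.median(P[m][:,2]))
p=np.array(sense()["tcp_pos"]); d=P-p
m=(d[...,2]>.008)&(d[...,2]<.022)&(np.hypot(d[...,0],d[...,1])<.09)   # flange top 16 mm above TCP
q=(P[m][:,:2]*1000).astype(np.float32); print(p,len(q),cv2.minAreaRect(q) if len(q) else 0,np.median(P[m][:,2]))
```

```text
73 217 96 263
4617 ((440.82550048828125, -291.52252197265625), (104.36384582519531, 77.6885986328125), 25.719505310058594) 0.0613723431041962
[ 0.43069839 -0.17780148  0.12558861] 19594 ((430.4124755859375, -178.8432159423828), (108.50431823730469, 80.2842788696289), 25.58183479309082) 0.14171533255685032
```

View pics/w3.png

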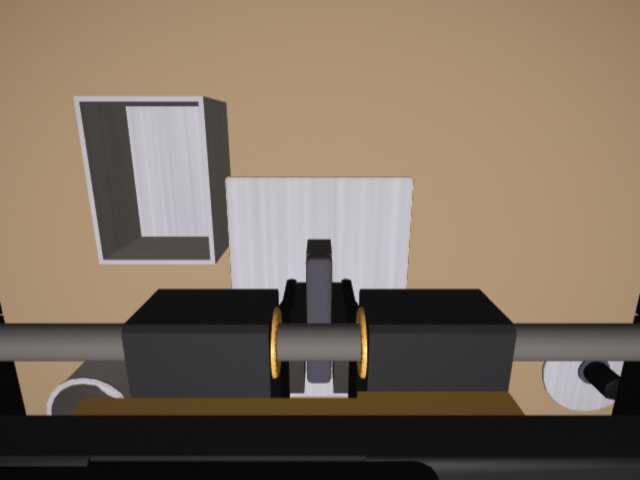

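Wrist view: the dish spans columns 73–217 and rows 96–263, and the held lid spans columns 227–412. Their yaws agree. Next I move over the dish and descend to just above the rim.

>>> play_rows(steps=[{"ax": 0, "ay": 0, "az": 0, "dx": 10, "dy": -27, "dz": 0, "claw": 0}, {"ax": 0, "ay": 0, "az": 0, "dx": 10, "dy": -27, "dz": 0, "claw": 0}, {"ax": 0, "ay": 0, "az": 0, "dx": 10, "dy": -27, "dz": 0, "claw": 0}, {"ax": 0, "ay": 0, "az": 0, "dx": 9.5, "dy": -25.1, "dz": 0, "claw": 0}, {"ax": 0, "ay": 0, "az": 0, "dx": 0, "dy": 0, "dz": 30, "claw": 0}, {"ax": 0, "ay": 0, "az": 0, "dx": 0, "dy": 0, "dz": 25, "claw": 0}, {"ax": 0, "ay": 0, "az": 0, "dx": 0, "dy": 0, "dz": 7, "claw": 0}, {"ax": 0, "ay": 0, "az": 0, "dx": 0, "dy": 0, "dz": 0, "claw": 0}, {"ax": 0, "ay": 0, "az": 0, "dx": 0, "dy": 0, "dz": 0, "claw": 0}])

```text
time_s: 7.5
tcp_pos: [0.4428, -0.2908, 0.0647]
ee_rot: [[-0.899, -0.437, 0.002], [-0.437, 0.899, -0.001], [-0.001, -0.002, -1.0]]
wrist_force: [-0.6, -0.7, -1.3]
gripper_width: 0.115
gripper_force: 30.0
```

Run:
```python
from h import *
for i in range(3):
    c=capture("wrist"); s=sense(); print(s["tcp_pos"],s["wrist_force"])
P=pts(c);p=np.array(s["tcp_pos"]); d=P-p
m=(d[...,2]>.008)&(d[...,2]<.022)&(np.hypot(d[...,0],d[...,1])<.09)
q=(P[m][:,:2]*1000).astype(np.float32); print(len(q),cv2.minAreaRect(q))
```

```text
[ 0.4430125  -0.29085689  0.06505411] [-0.23389087 -0.60015469 -1.41388041]
[ 0.44296124 -0.29083507  0.06510663] [ 0.73065284 -0.03176796 -1.5168765 ]
[ 0.4428484  -0.29080391  0.06505455] [ 0.72561977  0.38553168 -1.68599662]
19583 ((442.6049499511719, -291.7097473144531), (107.92692565917969, 80.15355682373047), 25.97459602355957)
```

>>> play_rows(steps=[{"ax": 0, "ay": 0, "az": 0, "dx": 1.5, "dy": 1.0, "dz": 0, "claw": 0}, {"ax": 0, "ay": 0, "az": 0, "dx": 0, "dy": 0, "dz": 5, "claw": 0}, {"ax": 0, "ay": 0, "az": 0, "dx": 0, "dy": 0, "dz": 4, "claw": 0}, {"ax": 0, "ay": 0, "az": 0, "dx": 0, "dy": 0, "dz": 3, "claw": 0}, {"ax": 0, "ay": 0, "az": 0, "dx": 0, "dy": 0, "dz": 2, "claw": 0}, {"ax": 0, "ay": 0, "az": 0, "dx": 0, "dy": 0, "dz": 1, "claw": 0}, {"ax": 0, "ay": 0, "az": 0, "dx": 0, "dy": 0, "dz": 0, "claw": 0}])

```text
time_s: 8.35
tcp_pos: [0.4397, -0.2903, 0.0497]
ee_rot: [[-0.899, -0.437, -0.001], [-0.437, 0.899, -0.0], [0.001, 0.0, -1.0]]
wrist_force: [-2.7, 3.3, 6.1]
gripper_width: 0.109
gripper_force: 30.0
```

>>> play_rows(steps=[{"ax": 0, "ay": 0, "az": 0, "dx": 0, "dy": 0, "dz": 0, "claw": 40}, {"ax": 0, "ay": 0, "az": 0, "dx": 0, "dy": 0, "dz": 0, "claw": 40}, {"ax": 0, "ay": 0, "az": 0, "dx": 0, "dy": 0, "dz": 0, "claw": 40}, {"ax": 0, "ay": 0, "az": 0, "dx": 0, "dy": 0, "dz": 0, "claw": 40}, {"ax": 0, "ay": 0, "az": 0, "dx": 0, "dy": 0, "dz": -20, "claw": 40}, {"ax": 0, "ay": 0, "az": 0, "dx": 0, "dy": 0, "dz": -40, "claw": 40}, {"ax": 0, "ay": 0, "az": 0, "dx": 0, "dy": 0, "dz": -40, "claw": 40}, {"ax": 0, "ay": 0, "az": 0, "dx": 0, "dy": 0, "dz": -10, "claw": 40}, {"ax": 0, "ay": 0, "az": 8.5, "dx": 0, "dy": 0, "dz": 0, "claw": 40}, {"ax": 0, "ay": 0, "az": 8.5, "dx": 0, "dy": 0, "dz": 0, "claw": 40}, {"ax": 0, "ay": 0, "az": 8.5, "dx": 0, "dy": 0, "dz": 0, "claw": 40}, {"ax": 0, "ay": 0, "az": 0, "dx": 0, "dy": 0, "dz": 0, "claw": 40}, {"ax": 0, "ay": 0, "az": 0, "dx": 0, "dy": 0, "dz": 0, "claw": 40}])

```text
time_s: 9.65
tcp_pos: [0.4398, -0.2904, 0.1582]
ee_rot: [[-1.0, -0.01, -0.001], [-0.01, 1.0, 0.0], [0.001, 0.0, -1.0]]
wrist_force: [1.1, 0.5, 0.7]
gripper_width: 0.457
gripper_force: 0.0
```

```bash
cat >> h.py <<'E'
def lidfit(P,c0,ztop,half=.075,lo=.005,hi=.005):
    "points of a flat top near c0: rect/circle + plane tilt"
    m=(P[...,2]>ztop-lo)&(P[...,2]<ztop+hi)&(np.hypot(P[...,0]-c0[0],P[...,1]-c0[1])<half)
    q=P[m]; r=cv2.minAreaRect((q[:,:2]*1000).astype(np.float32))
    A=np.c_[q[:,:2]-q[:,:2].mean(0),np.ones(len(q))]; x=np.linalg.lstsq(A,q[:,2],rcond=None)[0]
    return len(q),np.round(r[0],1),np.round(r[1],1),round(r[2],1),"z",round(x[2]*1000,1),"tilt",np.round(x[:2],3)
E
python3 - <<'E'
from h import *
c=capture("wrist"); P=pts(c); print(sense()["tcp_pos"]); cv2.imwrite("pics/w4.png",c["frame"])
print("dish lid", lidfit(P,(.4408,-.2915),.066))
t=pts(capture("top")); print("top", lidfit(t,(.4408,-.289),.066,lo=.009))
print("small", lidfit(P,(.635,-.104),.012),lidfit(P,(.624,-.274),.058,.045))
E
```

```text
[ 0.43982909 -0.29037185  0.15827272]
dish lid (14659, array([ 439.3, -291.3]), array([107.8,  80.3]), 25.9, 'z', np.float64(65.9), 'tilt', array([ 0., -0.]))
top (0, array([0., 0.]), array([0., 0.]), 0.0, 'z', np.float64(0.0), 'tilt', array([0., 0.]))
small (0, array([0., 0.]), array([0., 0.]), 0.0, 'z', np.float64(0.0), 'tilt', array([0., 0.])) (0, array([0., 0.]), array([0., 0.]), 0.0, 'z', np.float64(0.0), 'tilt', array([0., 0.]))h.py:12: RuntimeWarning: Mean of empty slice.
  A=np.c_[q[:,:2]-q[:,:2].mean(0),np.ones(len(q))]; x=np.linalg.lstsq(A,q[:,2],rcond=None)[0]
  ret = um.true_divide(
```

Dish lid home and level (flange top at 65.9 mm, offset 1.5 mm). The small lid is next.

>>> play_rows(steps=[{"ax": 0, "ay": 0, "az": 0.6, "dx": -32.7, "dy": 30.6, "dz": 0, "claw": 40}, {"ax": 0, "ay": 0, "az": 0, "dx": -32.7, "dy": 30.6, "dz": 0, "claw": 40}, {"ax": 0, "ay": 0, "az": 0, "dx": -32.7, "dy": 30.6, "dz": 0, "claw": 40}, {"ax": 0, "ay": 0, "az": 0, "dx": -32.7, "dy": 30.6, "dz": 0, "claw": 40}, {"ax": 0, "ay": 0, "az": 0, "dx": -32.7, "dy": 30.6, "dz": 0, "claw": 40}, {"ax": 0, "ay": 0, "az": 0, "dx": -32.7, "dy": 30.6, "dz": 0, "claw": 40}, {"ax": 0, "ay": 0, "az": 0, "dx": 0, "dy": 0, "dz": 0, "claw": 40}, {"ax": 0, "ay": 0, "az": 0, "dx": 0, "dy": 0, "dz": 0, "claw": 40}, {"ax": 0, "ay": 0, "az": 0, "dx": 0, "dy": 0, "dz": 0, "claw": 40}])

```text
time_s: 10.65
tcp_pos: [0.6358, -0.1077, 0.1584]
ee_rot: [[-1.0, 0.004, -0.001], [0.004, 1.0, -0.0], [0.001, -0.0, -1.0]]
wrist_force: [-0.1, -0.5, 0.0]
gripper_width: 0.461
gripper_force: 0.0
```

```bash
cat >> h.py <<'E'
def circ(P,c0,ztop,half,lo=.004,hi=.004):
    m=(P[...,2]>ztop-lo)&(P[...,2]<ztop+hi)&(np.hypot(P[...,0]-c0[0],P[...,1]-c0[1])<half)
    if m.sum()<20: return "none"
    q=(P[m][:,:2]*1000).astype(np.float32); h=cv2.convexHull(q)[:,0]; A=np.c_[2*h,np.ones(len(h))]
    x=np.linalg.lstsq(A,(h**2).sum(1),rcond=None)[0]
    return m.sum(),np.round(x[:2],1),"R",round(float(np.sqrt(x[2]+x[0]**2+x[1]**2)),1),"mec",np.round(np.r_[cv2.minEnclosingCircle(q)[0],cv2.minEnclosingCircle(q)[1]],1),"z",round(float(np.median(P[m][:,2])*1000),1)
E
python3 - <<'E'
from h import *
c=capture("wrist"); P=pts(c); print(sense()["tcp_pos"],sense()["ee_rot"][1]); p=sense()["tcp_pos"]
print("flange", circ(P,(.6344,-.1046),.012,.045)); print("knob",circ(P,(.6344,-.1046),.04,.03))
E
```

```text
[ 0.63574546 -0.10801955  0.1586546 ] [ 4.27839071e-03  9.99990846e-01 -6.29543611e-05]
flange (np.int64(3999), array([ 634. , -104.7]), 'R', 32.6, 'mec', array([ 634.1, -104.7,   32.9]), 'z', 11.9)
knob (np.int64(475), array([ 634.1, -104.7]), 'R', 9.7, 'mec', array([ 634.1, -104.7,    9.9]), 'z', 39.6)
```

>>> play_rows(steps=[{"ax": 0, "ay": 0, "az": 0, "dx": 1.7, "dy": 3.2, "dz": 40, "claw": 40}, {"ax": 0, "ay": 0, "az": 0, "dx": 0, "dy": 0, "dz": 40, "claw": 40}, {"ax": 0, "ay": 0, "az": 0, "dx": 0, "dy": 0, "dz": 40, "claw": 40}, {"ax": 0, "ay": 0, "az": 0, "dx": 0, "dy": 0, "dz": 30, "claw": 40}, {"ax": 0, "ay": 0, "az": 0, "dx": 0, "dy": 0, "dz": 12, "claw": 40}, {"ax": 0, "ay": 0, "az": 0, "dx": 0, "dy": 0, "dz": 0, "claw": 40}, {"ax": 0, "ay": 0, "az": 0, "dx": 0, "dy": 0, "dz": 0, "claw": 40}, {"ax": 0, "ay": 0, "az": 0, "dx": 0, "dy": 0, "dz": 0, "claw": 0}, {"ax": 0, "ay": 0, "az": 0, "dx": 0, "dy": 0, "dz": 0, "claw": 0}, {"ax": 0, "ay": 0, "az": 0, "dx": 0, "dy": 0, "dz": 0, "claw": 0}, {"ax": 0, "ay": 0, "az": 0, "dx": 0, "dy": 0, "dz": 0, "claw": 0}, {"ax": 0, "ay": 0, "az": 0, "dx": 0, "dy": 0, "dz": 0, "claw": 0}, {"ax": 0, "ay": 0, "az": 0, "dx": 0, "dy": 0, "dz": 0, "claw": 0}])

```text
time_s: 12.0
tcp_pos: [0.6354, -0.1039, -0.0024]
ee_rot: [[-1.0, 0.003, 0.001], [0.003, 1.0, -0.0], [-0.001, -0.0, -1.0]]
wrist_force: [-0.8, -0.1, 6.5]
gripper_width: 0.22
gripper_force: 30.0
```

>>> play_rows(steps=[{"ax": 0, "ay": 0, "az": 0, "dx": 0, "dy": 0, "dz": -5, "claw": 0}, {"ax": 0, "ay": 0, "az": 0, "dx": 0, "dy": 0, "dz": -25, "claw": 0}, {"ax": 0, "ay": 0, "az": 0, "dx": 0, "dy": 0, "dz": -40, "claw": 0}, {"ax": 0, "ay": 0, "az": 0, "dx": 0, "dy": 0, "dz": -40, "claw": 0}, {"ax": 0, "ay": 0, "az": 0, "dx": 0, "dy": 0, "dz": -20, "claw": 0}, {"ax": 0, "ay": 0, "az": 0, "dx": -10, "dy": -23, "dz": 0, "claw": 0}, {"ax": 0, "ay": 0, "az": 0, "dx": -10, "dy": -23, "dz": 0, "claw": 0}, {"ax": 0, "ay": 0, "az": 0, "dx": -10, "dy": -23, "dz": 0, "claw": 0}, {"ax": 0, "ay": 0, "az": 0, "dx": 0, "dy": 0, "dz": 0, "claw": 0}, {"ax": 0, "ay": 0, "az": 0, "dx": 0, "dy": 0, "dz": 0, "claw": 0}, {"ax": 0, "ay": 0, "az": 0, "dx": 0, "dy": 0, "dz": 0, "claw": 0}])

```text
time_s: 13.1
tcp_pos: [0.6641, -0.1726, 0.1262]
ee_rot: [[-1.0, 0.004, -0.001], [0.004, 1.0, 0.0], [0.001, 0.0, -1.0]]
wrist_force: [-0.4, -0.5, -1.2]
gripper_width: 0.216
gripper_force: 30.0
```

Run:
```python
from h import *
c=capture("wrist"); P=pts(c); s=sense(); p=s["tcp_pos"]; print(p,s["gripper_width"],s["gripper_force"],s["wrist_force"])
cv2.imwrite("pics/w5.png",c["frame"])
print("jar", circ(P,(.6245,-.2756),.058,.05)); print("lid",circ(P,p,p[2]+.0145,.045,.005,.005),circ(P,p,p[2]+.0425,.03))
```

```text
[ 0.66418754 -0.17237125  0.12641909] 0.2219473506328815 29.999574422836304 [ 0.02672391  0.26947731 -1.15081537]
jar (np.int64(2157), array([ 624.8, -275.3]), 'R', 31.9, 'mec', array([ 625. , -275.3,   32.2]), 'z', 57.5)
lid (np.int64(7155), array([ 661.2, -173.4]), 'R', 31.5, 'mec', array([ 659.6, -173.4,   32.5]), 'z', 140.5) (np.int64(1630), array([ 650.1, -173.2]), 'R', 17.5, 'mec', array([ 653.3, -173.5,   18.6]), 'z', 168.1)
```

View pics/w5.png

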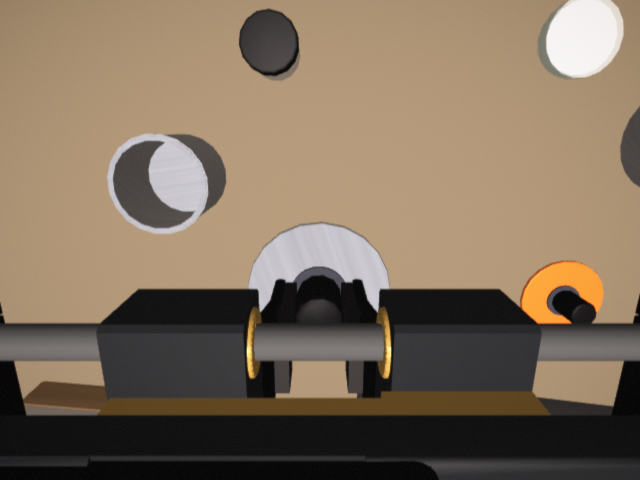

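Wrist view: jar_small rim at about (158,183), and the held lid's front arc about (319,223). Next I move over the jar.

>>> play_rows(steps=[{"ax": 0, "ay": 0, "az": 0, "dx": 12.5, "dy": -34, "dz": 0, "claw": 0}, {"ax": 0, "ay": 0, "az": 0, "dx": 12.5, "dy": -34, "dz": 0, "claw": 0}, {"ax": 0, "ay": 0, "az": 0, "dx": 12.5, "dy": -34.1, "dz": 0, "claw": 0}, {"ax": 0, "ay": 0, "az": 0, "dx": 0, "dy": 0, "dz": 30, "claw": 0}, {"ax": 0, "ay": 0, "az": 0, "dx": 0, "dy": 0, "dz": 24, "claw": 0}, {"ax": 0, "ay": 0, "az": 0, "dx": 0, "dy": 0, "dz": 6, "claw": 0}, {"ax": 0, "ay": 0, "az": 0, "dx": 0, "dy": 0, "dz": 0, "claw": 0}, {"ax": 0, "ay": 0, "az": 0, "dx": 0, "dy": 0, "dz": 0, "claw": 0}, {"ax": 0, "ay": 0, "az": 0, "dx": 0, "dy": 0, "dz": 0, "claw": 0}])

```text
time_s: 14.05
tcp_pos: [0.628, -0.2749, 0.0685]
ee_rot: [[-1.0, 0.003, 0.003], [0.003, 1.0, -0.001], [-0.003, -0.001, -1.0]]
wrist_force: [0.6, 0.0, -0.4]
gripper_width: 0.218
gripper_force: 30.0
```

>>> play_rows(steps=[{"ax": 0, "ay": 0, "az": 0, "dx": 0.8, "dy": 0.5, "dz": 8, "claw": 0}, {"ax": 0, "ay": 0, "az": 0, "dx": 0, "dy": 0, "dz": 0, "claw": 0}, {"ax": 0, "ay": 0, "az": 0, "dx": 0, "dy": 0, "dz": 0, "claw": 0}])

```text
time_s: 14.35
tcp_pos: [0.6257, -0.2745, 0.0585]
ee_rot: [[-1.0, 0.004, -0.001], [0.004, 1.0, 0.0], [0.001, 0.0, -1.0]]
wrist_force: [1.0, -0.0, -1.1]
gripper_width: 0.22
gripper_force: 30.0
```

Within 0.6 mm of target, so I set it down.

>>> play_rows(steps=[{"ax": 0, "ay": 0, "az": 0, "dx": -0.5, "dy": 0.2, "dz": 4, "claw": 0}, {"ax": 0, "ay": 0, "az": 0, "dx": 0, "dy": 0, "dz": 3, "claw": 0}, {"ax": 0, "ay": 0, "az": 0, "dx": 0, "dy": 0, "dz": 2, "claw": 0}, {"ax": 0, "ay": 0, "az": 0, "dx": 0, "dy": 0, "dz": 1.5, "claw": 0}, {"ax": 0, "ay": 0, "az": 0, "dx": 0, "dy": 0, "dz": 0, "claw": 0}, {"ax": 0, "ay": 0, "az": 0, "dx": 0, "dy": 0, "dz": 0, "claw": 0}])

```text
time_s: 14.95
tcp_pos: [0.6264, -0.2744, 0.0482]
ee_rot: [[-1.0, 0.004, 0.0], [0.004, 1.0, -0.0], [-0.0, -0.0, -1.0]]
wrist_force: [0.0, -0.1, -1.0]
gripper_width: 0.22
gripper_force: 30.0
```

>>> play_rows(steps=[{"ax": 0, "ay": 0, "az": 0, "dx": 0, "dy": 0, "dz": 1.2, "claw": 0}, {"ax": 0, "ay": 0, "az": 0, "dx": 0, "dy": 0, "dz": 0, "claw": 0}, {"ax": 0, "ay": 0, "az": 0, "dx": 0, "dy": 0, "dz": 0, "claw": 40}, {"ax": 0, "ay": 0, "az": 0, "dx": 0, "dy": 0, "dz": 0, "claw": 40}, {"ax": 0, "ay": 0, "az": 0, "dx": 0, "dy": 0, "dz": 0, "claw": 40}, {"ax": 0, "ay": 0, "az": 0, "dx": 0, "dy": 0, "dz": 0, "claw": 40}, {"ax": 0, "ay": 0, "az": 0, "dx": 0, "dy": 0, "dz": -20, "claw": 40}, {"ax": 0, "ay": 0, "az": 0, "dx": 0, "dy": 0, "dz": -45, "claw": 40}, {"ax": 0, "ay": 0, "az": 0, "dx": 0, "dy": 0, "dz": -45, "claw": 40}, {"ax": 0, "ay": 0, "az": 0, "dx": 0, "dy": 0, "dz": 0, "claw": 40}, {"ax": 0, "ay": 0, "az": 0, "dx": 0, "dy": 0, "dz": 0, "claw": 40}])

```text
time_s: 16.05
tcp_pos: [0.6271, -0.2744, 0.1586]
ee_rot: [[-1.0, 0.004, 0.003], [0.004, 1.0, -0.0], [-0.003, -0.0, -1.0]]
wrist_force: [-0.8, -0.9, -0.9]
gripper_width: 0.459
gripper_force: 0.0
```

Run:
```python
from h import *
P=pts(capture("wrist")); s=sense(); p=s["tcp_pos"]; print(p)
print("lid",circ(P,(.6249,-.2753),.062,.045),lidfit(P,(.6249,-.2753),.062,.045))
```

```text
[ 0.6260572  -0.27409153  0.1566711 ]
lid (np.int64(5307), array([ 625.4, -275.3]), 'R', 32.6, 'mec', array([ 625.2, -275. ,   33. ]), 'z', 61.9) (5321, array([ 625.2, -275.1]), array([65. , 64.9]), 38.7, 'z', np.float64(61.9), 'tilt', array([-0., -0.]))
```

Small lid home and level. Now the medium lid.

>>> play_rows(steps=[{"ax": 0, "ay": 0, "az": 0, "dx": 18.5, "dy": 35.9, "dz": 0, "claw": 40}, {"ax": 0, "ay": 0, "az": 0, "dx": 18.5, "dy": 35.9, "dz": 0, "claw": 40}, {"ax": 0, "ay": 0, "az": 0, "dx": 18.5, "dy": 35.9, "dz": 0, "claw": 40}, {"ax": 0, "ay": 0, "az": 0, "dx": 18.5, "dy": 35.9, "dz": 0, "claw": 40}, {"ax": 0, "ay": 0, "az": 0, "dx": 18.5, "dy": 35.9, "dz": 0, "claw": 40}, {"ax": 0, "ay": 0, "az": 0, "dx": 18.5, "dy": 35.9, "dz": 0, "claw": 40}, {"ax": 0, "ay": 0, "az": 0, "dx": 18.5, "dy": 35.9, "dz": 0, "claw": 40}, {"ax": 0, "ay": 0, "az": 0, "dx": 18.5, "dy": 35.9, "dz": 0, "claw": 40}, {"ax": 0, "ay": 0, "az": 0, "dx": 18.5, "dy": 35.9, "dz": 0, "claw": 40}, {"ax": 0, "ay": 0, "az": 0, "dx": 18.5, "dy": 35.9, "dz": 0, "claw": 40}, {"ax": 0, "ay": 0, "az": 0, "dx": 0, "dy": 0, "dz": 0, "claw": 40}, {"ax": 0, "ay": 0, "az": 0, "dx": 0, "dy": 0, "dz": 0, "claw": 40}, {"ax": 0, "ay": 0, "az": 0, "dx": 0, "dy": 0, "dz": 0, "claw": 40}])

```text
time_s: 17.4
tcp_pos: [0.4426, 0.0847, 0.1561]
ee_rot: [[-1.0, 0.004, -0.002], [0.004, 1.0, -0.001], [0.002, -0.001, -1.0]]
wrist_force: [-0.3, 0.1, 0.2]
gripper_width: 0.46
gripper_force: 0.0
```

Run:
```python
from h import *
P=pts(capture("wrist")); s=sense(); p=s["tcp_pos"]; print(p,np.round(s["ee_rot"],3))
print("flange", circ(P,(.442,.086),.012,.052)); print("knob",circ(P,(.442,.086),.04,.03))
```

```text
[0.44281329 0.08445476 0.15627706] [[-1.     0.005 -0.001]
 [ 0.005  1.    -0.001]
 [ 0.001 -0.001 -1.   ]]
flange (np.int64(6940), array([441.1,  85.6]), 'R', 41.6, 'mec', array([441.3,  85.7,  42. ]), 'z', 11.9)
knob (np.int64(486), array([441.2,  85.7]), 'R', 9.7, 'mec', array([441.2,  85.6,   9.9]), 'z', 39.5)
```

>>> play_rows(steps=[{"ax": 0, "ay": 0, "az": 0, "dx": 1.5, "dy": 1.6, "dz": 40, "claw": 40}, {"ax": 0, "ay": 0, "az": 0, "dx": 0, "dy": 0, "dz": 40, "claw": 40}, {"ax": 0, "ay": 0, "az": 0, "dx": 0, "dy": 0, "dz": 40, "claw": 40}, {"ax": 0, "ay": 0, "az": 0, "dx": 0, "dy": 0, "dz": 28, "claw": 40}, {"ax": 0, "ay": 0, "az": 0, "dx": 0, "dy": 0, "dz": 10, "claw": 40}, {"ax": 0, "ay": 0, "az": 0, "dx": 0, "dy": 0, "dz": 0, "claw": 40}, {"ax": 0, "ay": 0, "az": 0, "dx": 0, "dy": 0, "dz": 0, "claw": 40}, {"ax": 0, "ay": 0, "az": 0, "dx": 0, "dy": 0, "dz": 0, "claw": 0}, {"ax": 0, "ay": 0, "az": 0, "dx": 0, "dy": 0, "dz": 0, "claw": 0}, {"ax": 0, "ay": 0, "az": 0, "dx": 0, "dy": 0, "dz": 0, "claw": 0}, {"ax": 0, "ay": 0, "az": 0, "dx": 0, "dy": 0, "dz": 0, "claw": 0}, {"ax": 0, "ay": 0, "az": 0, "dx": 0, "dy": 0, "dz": 0, "claw": 0}, {"ax": 0, "ay": 0, "az": 0, "dx": 0, "dy": 0, "dz": 0, "claw": 0}])

```text
time_s: 18.75
tcp_pos: [0.4417, 0.0872, -0.0003]
ee_rot: [[-1.0, 0.003, 0.001], [0.003, 1.0, 0.0], [-0.001, 0.0, -1.0]]
wrist_force: [-1.5, 0.3, 5.8]
gripper_width: 0.22
gripper_force: 30.0
```

>>> play_rows(steps=[{"ax": 0, "ay": 0, "az": 0, "dx": 0, "dy": 0, "dz": -5, "claw": 0}, {"ax": 0, "ay": 0, "az": 0, "dx": 0, "dy": 0, "dz": -25, "claw": 0}, {"ax": 0, "ay": 0, "az": 0, "dx": 0, "dy": 0, "dz": -40, "claw": 0}, {"ax": 0, "ay": 0, "az": 0, "dx": 0, "dy": 0, "dz": -40, "claw": 0}, {"ax": 0, "ay": 0, "az": 0, "dx": 0, "dy": 0, "dz": -20, "claw": 0}, {"ax": 0, "ay": 0, "az": 0, "dx": -33, "dy": -18.5, "dz": 0, "claw": 0}, {"ax": 0, "ay": 0, "az": 0, "dx": -33, "dy": -18.5, "dz": 0, "claw": 0}, {"ax": 0, "ay": 0, "az": 0, "dx": -33, "dy": -18.5, "dz": 0, "claw": 0}, {"ax": 0, "ay": 0, "az": 0, "dx": -33, "dy": -18.5, "dz": 0, "claw": 0}, {"ax": 0, "ay": 0, "az": 0, "dx": -33, "dy": -18.5, "dz": 0, "claw": 0}, {"ax": 0, "ay": 0, "az": 0, "dx": -33, "dy": 0, "dz": 0, "claw": 0}, {"ax": 0, "ay": 0, "az": 0, "dx": 0, "dy": 0, "dz": 0, "claw": 0}, {"ax": 0, "ay": 0, "az": 0, "dx": 0, "dy": 0, "dz": 0, "claw": 0}, {"ax": 0, "ay": 0, "az": 0, "dx": 0, "dy": 0, "dz": 0, "claw": 0}])

```text
time_s: 20.15
tcp_pos: [0.6378, -0.0062, 0.1286]
ee_rot: [[-1.0, 0.004, -0.002], [0.004, 1.0, 0.0], [0.002, 0.0, -1.0]]
wrist_force: [0.4, 0.9, -0.3]
gripper_width: 0.22
gripper_force: 30.0
```

```bash
cat >> h.py <<'E'
def arc(P,c0,ztop,R,half=.1):
    "held round lid: centre from the front rim arc of known radius"
    from scipy.optimize import least_squares
    m=(abs(P[...,2]-ztop)<.005)&(np.hypot(P[...,0]-c0[0],P[...,1]-c0[1])<half)
    q=(P[m][:,:2]*1000); h=cv2.convexHull(q.astype(np.float32))[:,0]
    e=lambda x:np.hypot(*(h-x).T)-R
    h=h[h[:,0]<c0[0]*1000-.35*R]
    r=least_squares(e,np.array(c0[:2])*1000); return len(h),np.round(r.x,1),"rms",round(float(np.sqrt((r.fun**2).mean())),2),"z",round(float(np.median(P[m][:,2])*1000),1)
E
python3 - <<'E'
from h import *
c=capture("wrist"); P=pts(c); s=sense(); p=s["tcp_pos"]; print(p,s["gripper_width"],np.round(s["ee_rot"],3)[0])
cv2.imwrite("pics/w6.png",c["frame"])
print("jar", circ(P,(.600,.0946),.066,.06)); print("lid",arc(P,p,p[2]+.0123,41.7,.05))
E
```

```text
[ 0.63783391 -0.00609043  0.12894835] 0.21580027080819178 [-1.     0.003 -0.001]
jar (np.int64(3008), array([600.2,  94.3]), 'R', 41.0, 'mec', array([600.3,  94.3,  41.2]), 'z', 65.4)
lid (34, array([637.2,  -7.1]), 'rms', 0.08, 'z', 140.7)
```

View pics/w6.png

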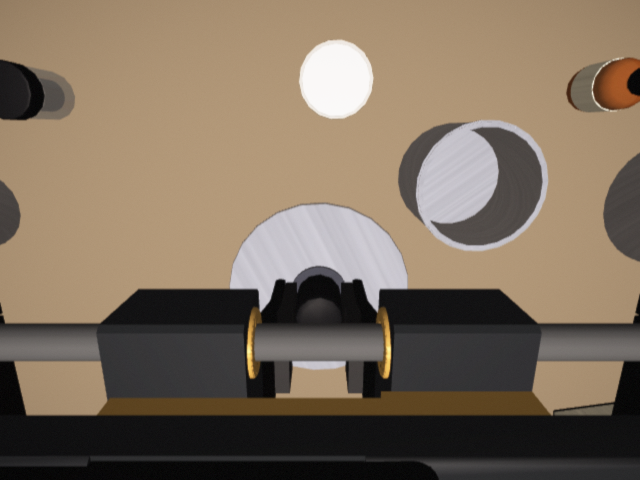

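Wrist view: jar_medium rim at (482,185), and the held lid's front arc at (319,204).

>>> play_rows(steps=[{"ax": 0, "ay": 0, "az": 0, "dx": 12.4, "dy": 33.8, "dz": 0, "claw": 0}, {"ax": 0, "ay": 0, "az": 0, "dx": 12.4, "dy": 33.8, "dz": 0, "claw": 0}, {"ax": 0, "ay": 0, "az": 0, "dx": 12.5, "dy": 33.7, "dz": 0, "claw": 0}, {"ax": 0, "ay": 0, "az": 0, "dx": 0, "dy": 0, "dz": 28, "claw": 0}, {"ax": 0, "ay": 0, "az": 0, "dx": 0, "dy": 0, "dz": 20, "claw": 0}, {"ax": 0, "ay": 0, "az": 0, "dx": 0, "dy": 0, "dz": 6, "claw": 0}, {"ax": 0, "ay": 0, "az": 0, "dx": 0, "dy": 0, "dz": 0, "claw": 0}, {"ax": 0, "ay": 0, "az": 0, "dx": 0, "dy": 0, "dz": 0, "claw": 0}, {"ax": 0, "ay": 0, "az": 0, "dx": 0, "dy": 0, "dz": 0, "claw": 0}, {"ax": 0, "ay": 0, "az": 0, "dx": 0, "dy": 0, "dz": 0, "claw": 0}])

```text
time_s: 21.2
tcp_pos: [0.6027, 0.0951, 0.076]
ee_rot: [[-1.0, 0.004, 0.002], [0.004, 1.0, 0.001], [-0.002, 0.001, -1.0]]
wrist_force: [0.4, 0.9, -0.3]
gripper_width: 0.219
gripper_force: 30.0
```

>>> play_rows(steps=[{"ax": 0, "ay": 0, "az": 0, "dx": 0.8, "dy": 0.2, "dz": 8, "claw": 0}, {"ax": 0, "ay": 0, "az": 0, "dx": 0, "dy": 0, "dz": 0, "claw": 0}, {"ax": 0, "ay": 0, "az": 0, "dx": 0, "dy": 0, "dz": 0, "claw": 0}, {"ax": 0, "ay": 0, "az": 0, "dx": 0, "dy": 0, "dz": 0, "claw": 0}])

```text
time_s: 21.6
tcp_pos: [0.6013, 0.0953, 0.0669]
ee_rot: [[-1.0, 0.004, -0.0], [0.004, 1.0, -0.0], [0.0, -0.0, -1.0]]
wrist_force: [-0.8, -0.5, -0.9]
gripper_width: 0.219
gripper_force: 30.0
```

>>> play_rows(steps=[{"ax": 0, "ay": 0, "az": 0, "dx": 0.3, "dy": 0, "dz": 4, "claw": 0}, {"ax": 0, "ay": 0, "az": 0, "dx": 0, "dy": 0, "dz": 3, "claw": 0}, {"ax": 0, "ay": 0, "az": 0, "dx": 0, "dy": 0, "dz": 2, "claw": 0}, {"ax": 0, "ay": 0, "az": 0, "dx": 0, "dy": 0, "dz": 0.8, "claw": 0}, {"ax": 0, "ay": 0, "az": 0, "dx": 0, "dy": 0, "dz": 0, "claw": 0}, {"ax": 0, "ay": 0, "az": 0, "dx": 0, "dy": 0, "dz": 0, "claw": 0}])

```text
time_s: 22.2
tcp_pos: [0.6008, 0.0953, 0.0578]
ee_rot: [[-1.0, 0.004, -0.0], [0.004, 1.0, -0.0], [0.0, -0.0, -1.0]]
wrist_force: [-3.0, 0.1, 4.8]
gripper_width: 0.219
gripper_force: 30.0
```

>>> play_rows(steps=[{"ax": 0, "ay": 0, "az": 0, "dx": 0, "dy": 0, "dz": 0, "claw": 40}, {"ax": 0, "ay": 0, "az": 0, "dx": 0, "dy": 0, "dz": 0, "claw": 40}, {"ax": 0, "ay": 0, "az": 0, "dx": 0, "dy": 0, "dz": 0, "claw": 40}, {"ax": 0, "ay": 0, "az": 0, "dx": 0, "dy": 0, "dz": 0, "claw": 40}, {"ax": 0, "ay": 0, "az": 0, "dx": 0, "dy": 0, "dz": -20, "claw": 40}, {"ax": 0, "ay": 0, "az": 0, "dx": 0, "dy": 0, "dz": -40, "claw": 40}, {"ax": 0, "ay": 0, "az": 0, "dx": 0, "dy": 0, "dz": -40, "claw": 40}, {"ax": 0, "ay": 0, "az": 0, "dx": 0, "dy": 0, "dz": 0, "claw": 40}, {"ax": 0, "ay": 0, "az": 0, "dx": 0, "dy": 0, "dz": 0, "claw": 40}])

```text
time_s: 23.1
tcp_pos: [0.6014, 0.0956, 0.1581]
ee_rot: [[-1.0, 0.004, 0.002], [0.004, 1.0, 0.001], [-0.002, 0.001, -1.0]]
wrist_force: [-0.1, -0.1, 0.3]
gripper_width: 0.46
gripper_force: 0.0
```

Run:
```python
from h import *
P=pts(capture("wrist")); s=sense(); p=s["tcp_pos"]; print(p)
print("lid",circ(P,(.6002,.0943),.070,.052),lidfit(P,(.6002,.0943),.070,.052))
```

```text
[0.60044361 0.09529457 0.15664952]
lid (np.int64(9627), array([600.2,  94.3]), 'R', 41.7, 'mec', array([600.2,  94.4,  42. ]), 'z', 69.9) (9634, array([600.2,  94.4]), array([83. , 83.1]), 33.1, 'z', np.float64(69.9), 'tilt', array([ 0., -0.]))
```

Medium lid home and level. Now the large lid.

>>> play_rows(steps=[{"ax": 0, "ay": 0, "az": 0, "dx": 26.3, "dy": 32.2, "dz": 0, "claw": 40}, {"ax": 0, "ay": 0, "az": 0, "dx": 26.3, "dy": 32.2, "dz": 0, "claw": 40}, {"ax": 0, "ay": 0, "az": 0, "dx": 26.3, "dy": 32.2, "dz": 0, "claw": 40}, {"ax": 0, "ay": 0, "az": 0, "dx": 26.3, "dy": 32.2, "dz": 0, "claw": 40}, {"ax": 0, "ay": 0, "az": 0, "dx": 26.3, "dy": 32.2, "dz": 0, "claw": 40}, {"ax": 0, "ay": 0, "az": 0, "dx": 26.3, "dy": 32.2, "dz": 0, "claw": 40}, {"ax": 0, "ay": 0, "az": 0, "dx": 0, "dy": 0, "dz": 0, "claw": 40}, {"ax": 0, "ay": 0, "az": 0, "dx": 0, "dy": 0, "dz": 0, "claw": 40}, {"ax": 0, "ay": 0, "az": 0, "dx": 0, "dy": 0, "dz": 0, "claw": 40}])

```text
time_s: 24.05
tcp_pos: [0.4438, 0.2883, 0.1561]
ee_rot: [[-1.0, 0.004, -0.001], [0.004, 1.0, -0.002], [0.001, -0.002, -1.0]]
wrist_force: [0.2, -0.7, -0.9]
gripper_width: 0.458
gripper_force: 0.0
```

Run:
```python
from h import *
P=pts(capture("wrist")); s=sense(); p=s["tcp_pos"]; print(p,np.round(s["ee_rot"],3))
print("flange", circ(P,(.4434,.2885),.012,.062)); print("knob",circ(P,(.4434,.2885),.04,.03))
```

```text
[0.44408646 0.28818289 0.15635267] [[-1.     0.005 -0.001]
 [ 0.005  1.    -0.001]
 [ 0.001 -0.001 -1.   ]]
flange (np.int64(10971), array([443. , 287.9]), 'R', 51.6, 'mec', array([443.1, 287.7,  52. ]), 'z', 11.9)
knob (np.int64(485), array([443.1, 288. ]), 'R', 9.8, 'mec', array([443.2, 288. ,  10. ]), 'z', 39.5)
```

>>> play_rows(steps=[{"ax": 0, "ay": 0, "az": 0, "dx": 0.8, "dy": 0.5, "dz": 40, "claw": 40}, {"ax": 0, "ay": 0, "az": 0, "dx": 0, "dy": 0, "dz": 40, "claw": 40}, {"ax": 0, "ay": 0, "az": 0, "dx": 0, "dy": 0, "dz": 40, "claw": 40}, {"ax": 0, "ay": 0, "az": 0, "dx": 0, "dy": 0, "dz": 28, "claw": 40}, {"ax": 0, "ay": 0, "az": 0, "dx": 0, "dy": 0, "dz": 10, "claw": 40}, {"ax": 0, "ay": 0, "az": 0, "dx": 0, "dy": 0, "dz": 0, "claw": 40}, {"ax": 0, "ay": 0, "az": 0, "dx": 0, "dy": 0, "dz": 0, "claw": 40}, {"ax": 0, "ay": 0, "az": 0, "dx": 0, "dy": 0, "dz": 0, "claw": 0}, {"ax": 0, "ay": 0, "az": 0, "dx": 0, "dy": 0, "dz": 0, "claw": 0}, {"ax": 0, "ay": 0, "az": 0, "dx": 0, "dy": 0, "dz": 0, "claw": 0}, {"ax": 0, "ay": 0, "az": 0, "dx": 0, "dy": 0, "dz": 0, "claw": 0}, {"ax": 0, "ay": 0, "az": 0, "dx": 0, "dy": 0, "dz": 0, "claw": 0}, {"ax": 0, "ay": 0, "az": 0, "dx": 0, "dy": 0, "dz": 0, "claw": 0}])

```text
time_s: 25.4
tcp_pos: [0.4433, 0.2898, -0.0]
ee_rot: [[-1.0, 0.003, 0.001], [0.003, 1.0, 0.0], [-0.001, 0.0, -1.0]]
wrist_force: [-1.6, -1.6, 6.1]
gripper_width: 0.216
gripper_force: 30.0
```

>>> play_rows(steps=[{"ax": 0, "ay": 0, "az": 0, "dx": 0, "dy": 0, "dz": -5, "claw": 0}, {"ax": 0, "ay": 0, "az": 0, "dx": 0, "dy": 0, "dz": -25, "claw": 0}, {"ax": 0, "ay": 0, "az": 0, "dx": 0, "dy": 0, "dz": -40, "claw": 0}, {"ax": 0, "ay": 0, "az": 0, "dx": 0, "dy": 0, "dz": -40, "claw": 0}, {"ax": 0, "ay": 0, "az": 0, "dx": 0, "dy": 0, "dz": -20, "claw": 0}, {"ax": 0, "ay": 0, "az": 0, "dx": -35.2, "dy": -20, "dz": 0, "claw": 0}, {"ax": 0, "ay": 0, "az": 0, "dx": -35.2, "dy": -20, "dz": 0, "claw": 0}, {"ax": 0, "ay": 0, "az": 0, "dx": -35.2, "dy": -20, "dz": 0, "claw": 0}, {"ax": 0, "ay": 0, "az": 0, "dx": -35.2, "dy": -20, "dz": 0, "claw": 0}, {"ax": 0, "ay": 0, "az": 0, "dx": -35.2, "dy": -20, "dz": 0, "claw": 0}, {"ax": 0, "ay": 0, "az": 0, "dx": -35.2, "dy": -20, "dz": 0, "claw": 0}, {"ax": 0, "ay": 0, "az": 0, "dx": -35.2, "dy": -20, "dz": 0, "claw": 0}, {"ax": 0, "ay": 0, "az": 0, "dx": 0, "dy": 0, "dz": 0, "claw": 0}, {"ax": 0, "ay": 0, "az": 0, "dx": 0, "dy": 0, "dz": 0, "claw": 0}, {"ax": 0, "ay": 0, "az": 0, "dx": 0, "dy": 0, "dz": 0, "claw": 0}, {"ax": 0, "ay": 0, "az": 0, "dx": 0, "dy": 0, "dz": 0, "claw": 0}])

```text
time_s: 27.0
tcp_pos: [0.688, 0.1495, 0.1293]
ee_rot: [[-1.0, 0.003, -0.0], [0.003, 1.0, 0.0], [0.0, 0.0, -1.0]]
wrist_force: [0.4, -0.5, -2.5]
gripper_width: 0.221
gripper_force: 30.0
```

Run:
```python
from h import *
c=capture("wrist"); P=pts(c); s=sense(); p=s["tcp_pos"]; print(p,s["gripper_width"],np.round(s["ee_rot"],3))
cv2.imwrite("pics/w7.png",c["frame"])
print("jar", circ(P,(.622,.269),.074,.06)); print("lid",arc(P,p,p[2]+.012,51.7,.06))
```

```text
[0.68810899 0.1495793  0.12949801] 0.21879242940188195 [[-1.     0.002 -0.   ]
 [ 0.002  1.     0.   ]
 [ 0.     0.    -1.   ]]
jar (np.int64(4540), array([621.9, 268.7]), 'R', 51.0, 'mec', array([622. , 268.9,  51.5]), 'z', 73.4)
lid (39, array([687.8, 148.7]), 'rms', 0.09, 'z', 141.1)
```

View pics/w7.png

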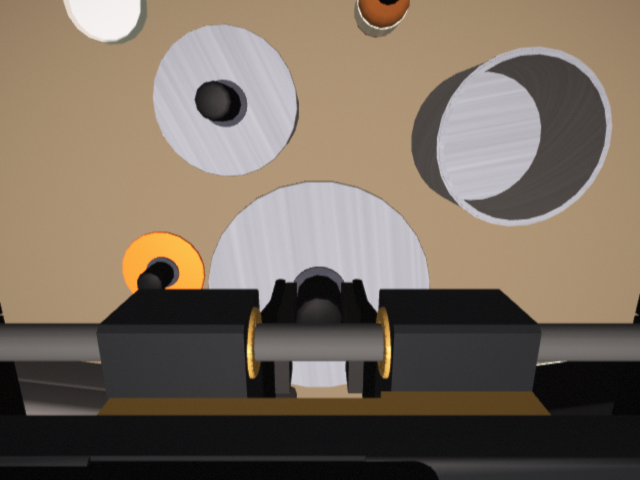

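Wrist view: jar_large rim at (524,136), and the held lid's front arc at (319,182).

>>> play_rows(steps=[{"ax": 0, "ay": 0, "az": 0, "dx": 16.5, "dy": 30, "dz": 0, "claw": 0}, {"ax": 0, "ay": 0, "az": 0, "dx": 16.5, "dy": 30, "dz": 0, "claw": 0}, {"ax": 0, "ay": 0, "az": 0, "dx": 16.5, "dy": 30, "dz": 0, "claw": 0}, {"ax": 0, "ay": 0, "az": 0, "dx": 16.6, "dy": 29.9, "dz": 0, "claw": 0}, {"ax": 0, "ay": 0, "az": 0, "dx": 0, "dy": 0, "dz": 25, "claw": 0}, {"ax": 0, "ay": 0, "az": 0, "dx": 0, "dy": 0, "dz": 16, "claw": 0}, {"ax": 0, "ay": 0, "az": 0, "dx": 0, "dy": 0, "dz": 5, "claw": 0}, {"ax": 0, "ay": 0, "az": 0, "dx": 0, "dy": 0, "dz": 0, "claw": 0}, {"ax": 0, "ay": 0, "az": 0, "dx": 0, "dy": 0, "dz": 0, "claw": 0}, {"ax": 0, "ay": 0, "az": 0, "dx": 0, "dy": 0, "dz": 0, "claw": 0}, {"ax": 0, "ay": 0, "az": 0, "dx": 0, "dy": 0, "dz": 0, "claw": 0}])

```text
time_s: 28.15
tcp_pos: [0.6239, 0.2689, 0.0842]
ee_rot: [[-1.0, 0.004, 0.002], [0.004, 1.0, 0.001], [-0.002, 0.001, -1.0]]
wrist_force: [0.0, 0.1, -1.2]
gripper_width: 0.219
gripper_force: 30.0
```

>>> play_rows(steps=[{"ax": 0, "ay": 0, "az": 0, "dx": 0.5, "dy": 0, "dz": 6, "claw": 0}, {"ax": 0, "ay": 0, "az": 0, "dx": 0, "dy": 0, "dz": 0, "claw": 0}, {"ax": 0, "ay": 0, "az": 0, "dx": 0, "dy": 0, "dz": 0, "claw": 0}, {"ax": 0, "ay": 0, "az": 0, "dx": 0, "dy": 0, "dz": 0, "claw": 0}])

```text
time_s: 28.55
tcp_pos: [0.6229, 0.2688, 0.0771]
ee_rot: [[-1.0, 0.004, 0.0], [0.004, 1.0, -0.0], [-0.0, -0.0, -1.0]]
wrist_force: [0.3, 0.4, -0.7]
gripper_width: 0.217
gripper_force: 30.0
```

Target (622.2, 269.7), so I correct by +0.7 in x and +0.9 in y and descend 11 mm.

>>> play_rows(steps=[{"ax": 0, "ay": 0, "az": 0, "dx": 0.6, "dy": 0.8, "dz": 1, "claw": 0}, {"ax": 0, "ay": 0, "az": 0, "dx": 0, "dy": 0, "dz": 4, "claw": 0}, {"ax": 0, "ay": 0, "az": 0, "dx": 0, "dy": 0, "dz": 3, "claw": 0}, {"ax": 0, "ay": 0, "az": 0, "dx": 0, "dy": 0, "dz": 2, "claw": 0}, {"ax": 0, "ay": 0, "az": 0, "dx": 0, "dy": 0, "dz": 1.2, "claw": 0}, {"ax": 0, "ay": 0, "az": 0, "dx": 0, "dy": 0, "dz": 0, "claw": 0}, {"ax": 0, "ay": 0, "az": 0, "dx": 0, "dy": 0, "dz": 0, "claw": 0}])

```text
time_s: 29.25
tcp_pos: [0.6223, 0.2697, 0.0661]
ee_rot: [[-1.0, 0.004, 0.0], [0.004, 1.0, 0.0], [-0.0, 0.0, -1.0]]
wrist_force: [0.2, -0.4, 0.1]
gripper_width: 0.219
gripper_force: 30.0
```

>>> play_rows(steps=[{"ax": 0, "ay": 0, "az": 0, "dx": 0, "dy": 0, "dz": 0.6, "claw": 0}, {"ax": 0, "ay": 0, "az": 0, "dx": 0, "dy": 0, "dz": 0, "claw": 0}, {"ax": 0, "ay": 0, "az": 0, "dx": 0, "dy": 0, "dz": 0, "claw": 40}, {"ax": 0, "ay": 0, "az": 0, "dx": 0, "dy": 0, "dz": 0, "claw": 40}, {"ax": 0, "ay": 0, "az": 0, "dx": 0, "dy": 0, "dz": 0, "claw": 40}, {"ax": 0, "ay": 0, "az": 0, "dx": 0, "dy": 0, "dz": 0, "claw": 40}, {"ax": 0, "ay": 0, "az": 0, "dx": 0, "dy": 0, "dz": -20, "claw": 40}, {"ax": 0, "ay": 0, "az": 0, "dx": 0, "dy": 0, "dz": -40, "claw": 40}, {"ax": 0, "ay": 0, "az": 0, "dx": 0, "dy": 0, "dz": -40, "claw": 40}, {"ax": 0, "ay": 0, "az": 0, "dx": 0, "dy": 0, "dz": -40, "claw": 40}, {"ax": 0, "ay": 0, "az": 0, "dx": 0, "dy": 0, "dz": 0, "claw": 40}, {"ax": 0, "ay": 0, "az": 0, "dx": 0, "dy": 0, "dz": 0, "claw": 40}, {"ax": 0, "ay": 0, "az": 0, "dx": 0, "dy": 0, "dz": 0, "claw": 40}])

```text
time_s: 30.55
tcp_pos: [0.6214, 0.2693, 0.2038]
ee_rot: [[-1.0, 0.004, -0.002], [0.004, 1.0, -0.001], [0.002, -0.001, -1.0]]
wrist_force: [-1.0, -1.0, 0.4]
gripper_width: 0.462
gripper_force: 0.0
```

Run:
```python
from h import *
c=capture("wrist"); P=pts(c)
print("large",circ(P,(.6219,.2687),.078,.062),lidfit(P,(.6219,.2687),.078,.062))
c=capture("side"); cv2.imwrite("pics/end.png",c["frame"]); S=pts(c)
for n,a,z,h in(("small",(.6249,-.273),.062,.045),("med",(.6,.096),.07,.052),("large",(.622,.27),.078,.06),("dish",(.4395,-.288),.066,.07)): print(n,lidfit(S,a,z,h))
```

```text
large (np.int64(12115), array([622. , 268.7]), 'R', 51.7, 'mec', array([622.1, 268.6,  52. ]), 'z', 77.9) (12119, array([621.9, 268.7]), array([102.7, 102.6]), 89.4, 'z', np.float64(77.9), 'tilt', array([ 0., -0.]))
small (326, array([ 627.2, -272.2]), array([62.9, 65.5]), 41.2, 'z', np.float64(62.6), 'tilt', array([ 0.021, -0.031]))
med (897, array([600.7,  97.4]), array([82.6, 82.2]), 54.6, 'z', np.float64(70.7), 'tilt', array([ 0.012, -0.008]))
large (1799, array([623.4, 270.8]), array([101.9, 104.5]), 54.5, 'z', np.float64(78.9), 'tilt', array([ 0.01 , -0.004]))
dish (1028, array([ 441.4, -289. ]), array([108.3,  86.5]), 27.3, 'z', np.float64(66.4), 'tilt', array([ 0.005, -0.009]))
```

View pics/end.png

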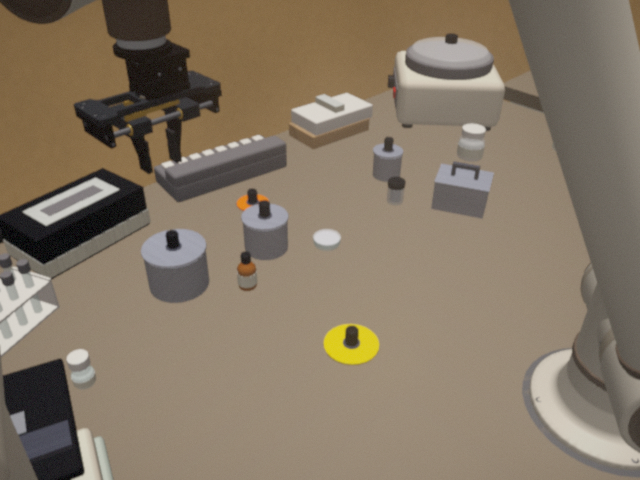

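The final view shows all four lids seated: large (176,240), medium (265,215), small (388,150) and dish (464,173). The bystanders are where they were and the gripper is clear.

```bash
python3 -c "
from station import *
print(finish_job())"
```

```text
the job is handed in; nothing more can be done
None
```

All four lids are on their vessels, level and fully home by the camera checks (dish lid about 1.5 mm off centre, the others under 1 mm), the bystanders look unmoved, and the job was handed in at about 31 s; no verdict was returned.

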